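Lock the last quarter-turn stud on the enclosure's access panel

TASK

The grey access panel on top of the dark network enclosure is held by three orange quarter-turn wing studs, and one of them has been left unlocked: it stands up higher than the others and its wing lies across the blue marks on its washer. Push that stud fully in against its spring first (do not force it round while it is up), then turn it a quarter turn clockwise (seen from above) so that its wing points at the blue marks, and let go so that it stays locked. Leave the other two studs locked.

Things in the scene. Friction and masses are not known exactly. Their poses are not given: they have to be found in the camera images.
- stud_grip (a point): centre of the orange wing of the unlocked stud, on its upright axis, 96 mm above the bench and 36 mm above the level panel as found. Wing: upright plate 42 mm long (point x), 10 mm thick (y), 28 mm high (z up), with a 24 mm collar under it. It stands in a 60 mm round aluminium washer, 3 mm thick, with two blue marks at its rim. Locked, this point is 88 mm above the bench
- stud (a joint): turn of the unlocked stud, rad, clockwise from above: 0 to 0.06 as found (wing across the marks), 1.571 locked at a hard stop (wing points at the marks). It pushes straight down 10 mm at most, spring 6 N rising to 10 N. It turns only a few degrees until pushed 8 mm in, then easily (0.04 N m), and stays in once turned and let go; let go unturned, it springs back up
- studb (a joint): turn of a second, like stud, rad as above; already locked (1.50 to 1.57), its wing 8 mm lower and pointing at its blue marks; must stay locked. The three studs stand 139 to 170 mm apart on the panel, in any order
- studc (a joint): turn of a third, like stud, rad as above; already locked (1.50 to 1.57), must stay locked. The grey panel is the top of the dark, fixed network enclosure, 220 x 280 mm and 60 mm high

How it is judged:
By the outcome, as a careful person would: the job done as asked, in the order asked, and still so for the second after the job is handed in, with the robot touching nothing.
It also fails if it takes over 32 s, if anything falls off the work surface, if the arm or the gripper's body presses on something with over 40 N, if the wrist force passes 120 N, or if a joint passes its speed limit or range.

ROBOT

A 6-joint arm with a two-finger parallel gripper is mounted at the origin on the work surface. World frame = base frame: x ahead of the robot, y to its left, z up, the work surface at z = 0. Lengths are in m, angles in degrees, forces in N, time in s.
With the tool pointing down it reaches from about 0.375 to 0.9 m from the base axis. Payload 3.1 kg.
Tool frame: the origin (TCP) lies at the very end of the fingers, on their centre line; the grasp point (between the pads) lies behind it (bot.grip_depth is the z of the grasp point in the tool frame, in m); z points along the fingers, y is the direction in which the jaws open and shut (so a half turn about z gives the same grasp; the last joint's range is limited). The gripper opens to 87 mm and grips with 3 to 60 N. Pads are 19 mm wide; open, the fingers measure 117 mm over their backs; the gripper's body (75 mm by 190 mm) begins 51 mm behind the grasp point.
Start: joints at [-76.347, 30.224, 82.088, -0, 67.689, -10.227], TCP at [0.253, -0.571, 0.223] pointing down, gripper open.
Joint ranges: [-176.69, 176.69], [-43.24, 126.21], [12.49, 139.97], [-82, 262], [0, 151.66], [-163.58, 163.58]. Speed limits (degrees/s): [159.86, 159.86, 180, 180, 180, 180].

INTERFACE

Orientations are given as a 3x3 rotation matrix whose columns are the frame's x, y, z axes.
In Python, from rig import bot, vision gives the robot as it stands. The module is installed in compiled form; this text tells all that it offers.
- The arm moves only by the shell command python3 -m jog 'ROWS'. ROWS is JSON, a list of rows, each a list of 3 entries, a list of its own where there are three numbers: the shift along the tool's x, y, z in mm, then the turn, a rotation vector about the tool's x, y, z in degrees, then the closure, from 0 (fully open) to 1 (shut). In form: [[[dx, dy, dz], [wx, wy, wz], fingers], ...]. A call has 1 to 12 rows; each row is the pose to reach, as a shift and turn from the pose commanded when the call began, along the tool's axes at that moment; what a row does not reach only later rows make up. A row lasts 1/12 s, in which the tool goes at most 41.7 mm and 7.16 degrees, less where a joint would pass 70% of its speed; a pose out of reach is approached as far as the arm can. A call with a gripper value outside its range is refused whole. The fingers move at their own pace and stop on an object; the grip force is fixed at half the most. Time passes only in rows, so rows that repeat a pose let the fingers close. It gives the time, the measured TCP pose, the force and the opening at its end, in the units of the state.
- bot.read_state(): the state, without advancing time (a new reading comes with each control period).
- vision.capture(name): name is "scene" or "top" or "wrist"; returns the picture (420x560x3 uint8, red, green, blue); there is no depth.
- vision.camera_info(name): a dict with "intrinsics" (3x3 intrinsics, pixels), "camera_from_world" (4x4, takes a point from world to camera coordinates); the wrist camera has in their place "mount" (4x4, takes a point from camera to tool coordinates, whose origin is the TCP and whose axes are the flange's). Camera axes: x right, y up, looking along -z (the intrinsics and any distortion apply to the point x, -y, -z); pixel columns grow to the right and rows downward; lengths in m; the calibration is good to about 2 mm. A picture is of the moment at which its call begins: read the wrist's pose just before it. camera_info takes no time and is no camera call.
- bot.hand_in(): hands the job in, once; it reports no verdict.
The state is a dict: "time_s": time; "joint_positions": joint angles; "qvel": joint speeds; "tau": joint torques, N m; "position": TCP position; "tcp_rot": TCP orientation; "force": force on the tool from outside, world axes, zero at the start; "moment": the same for the moment, N m; "opening": opening from 0.0 (shut) to 1.0 (fully open).
Only numpy, scipy, OpenCV 4.12 (cv2) and the standard library are available. Lean on these libraries where they do the work, as an engineer would, in place of code of your own. Each camera call takes 0.05 s, during which the arm holds its last target. There are 200 camera calls.

## Working session

There is one attempt and no reset: what is moved stays moved. The work goes in short steps, Python scripts to look and compute and a shell command to move; the robot and the scene stay as the last step left them, time stands still between calls to the robot, and variables do not carry over. Pictures are saved under pics/ and viewed, about 8 in all and at most 12, crops included, and the job is handed in when it is done.

```bash
mkdir -p pics; python3 - <<'E'
from rig import bot, vision
import cv2, numpy as np
s=bot.read_state()
print(s, bot.grip_depth)
for n in("top","scene"):
    im=vision.capture(n); cv2.imwrite(f"pics/{n}1.png",im[:,:,::-1])
    print(n,vision.camera_info(n))
print(vision.camera_info("wrist"))
E
```

```text
{'time_s': 0.0, 'joint_positions': array([-7.63472347e+01,  3.02790433e+01,  8.21574319e+01, -8.50146120e-04,
        6.76877084e+01, -1.02277726e+01]), 'qvel': array([ 0.04153666, -0.11619066,  0.08041221, -0.04572738,  0.00915883,
        0.08990296]), 'tau': array([ 1.98040558e-03, -4.40037382e+01, -1.76587683e+01,  6.35195780e-02,
        5.81668527e-02, -1.65832735e-04]), 'position': array([ 0.25286108, -0.57075954,  0.22156499]), 'tcp_rot': array([[ 9.14389331e-01,  4.04835615e-01, -5.24928366e-04],
       [ 4.04835785e-01, -9.14386989e-01,  2.10292813e-03],
       [ 3.71352535e-04, -2.13540484e-03, -9.99997651e-01]]), 'force': array([ 0.13008153,  0.57084578, -0.01752291]), 'moment': array([-0.00194338,  0.04062146,  0.00716182]), 'opening': 1.0005100491852414} -0.0187
top {'intrinsics': array([[435.97387934,   0.        , 278.64506511],
       [  0.        , 435.97387934, 209.34945423],
       [  0.        ,   0.        ,   1.        ]]), 'camera_from_world': array([[ 0.00802948, -0.99896241,  0.04482881,  0.01442873],
       [ 0.98928383,  0.01447145,  0.14528617, -0.5841092
[... 391 characters left out ...]
  [-0.35498381,  0.52731407,  0.77196267,  0.09187339],
       [ 0.45562495, -0.62345095,  0.63538556, -0.95665103],
       [ 0.        ,  0.        ,  0.        ,  1.        ]])}
{'intrinsics': array([[322.71266897,   0.        , 282.27399913],
       [  0.        , 322.71266897, 206.44054137],
       [  0.        ,   0.        ,   1.        ]]), 'mount': array([[-7.33024580e-04,  9.58187965e-01,  2.86138580e-01,
         8.01485226e-02],
       [ 9.99999635e-01,  8.27982755e-04, -2.10872642e-04,
         3.49582920e-04],
       [-4.38973437e-04,  2.86138321e-01, -9.58188222e-01,
        -1.61657735e-01],
       [ 0.00000000e+00,  0.00000000e+00,  0.00000000e+00,
         1.00000000e+00]])}
```

View pics/top1.png

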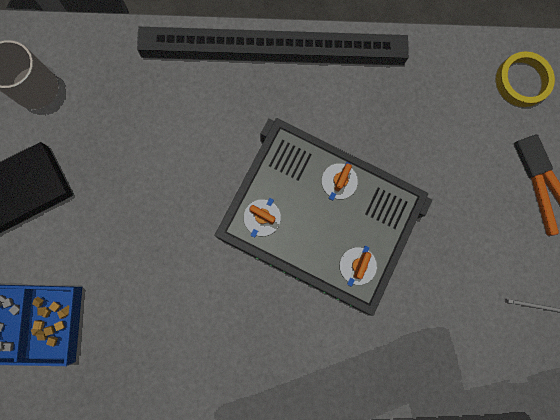

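The top view shows the studs at about (340,180), (263,217) and (359,266). The left one, at (263,217), has its wing across the marks. I'll enlarge that one next.

```bash
python3 - <<'E'
import cv2
im=cv2.imread("pics/top1.png")
cv2.imwrite("pics/crop1.png",cv2.resize(im[190:245,225:300],None,fx=10,fy=10,interpolation=cv2.INTER_CUBIC))
E
```

```text
(no output)
```

View pics/crop1.png

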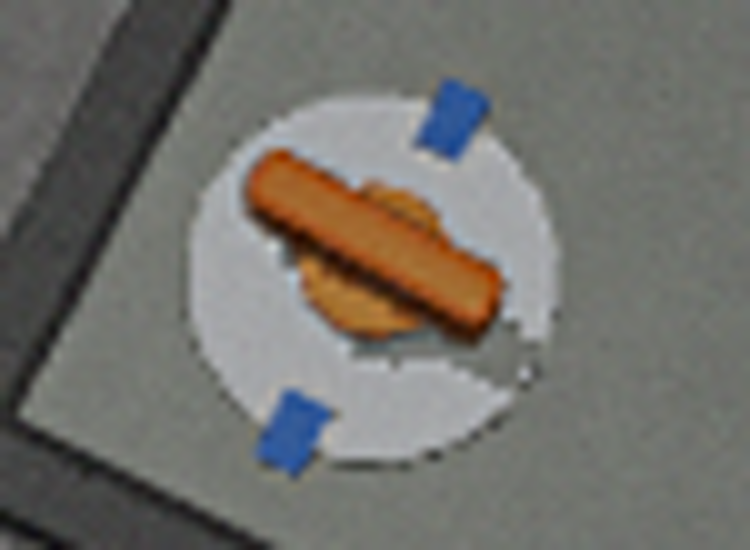

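View pics/scene1.png

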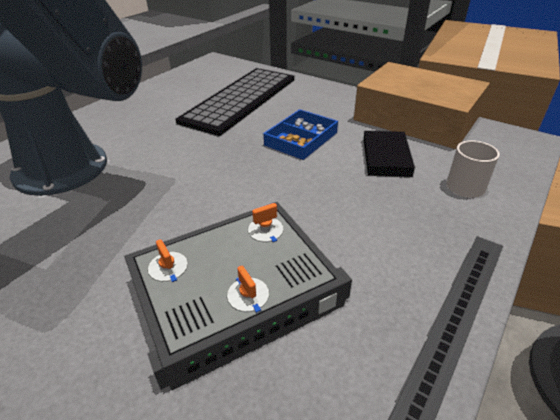

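The crop shows the wing's top face running from about (265,172) to (488,298). The blue marks are at (453,120) and (293,433), and the washer centre is at about (373,278). In the scene picture the stud at (265,215) is the raised one. It is on the far side, nearer the tray, which agrees with the top view.

```bash
cat > h.py <<'E'
import numpy as np
from rig import bot, vision
def ray(name,px,z,pose=None):
    c=vision.camera_info(name);K=c["intrinsics"]
    if name=="wrist":
        R,p=pose; M=np.eye(4);M[:3,:3]=R;M[:3,3]=p; W=M@c["mount"]
    else: W=np.linalg.inv(c["camera_from_world"])
    d=np.linalg.inv(K)@np.array([px[0],px[1],1.]); d=W[:3,:3]@(d*[1,-1,-1]); o=W[:3,3]
    return o+d*(z-o[2])/d[2]
def report(ends,marks,name,pose=None,ztop=.110):
    a,b=[ray(name,e,ztop,pose) for e in ends]; m,n=[ray(name,e,.063,pose) for e in marks]
    print("wing",a,b,"len",np.linalg.norm(a-b),"mid",(a+b)/2,"ang",np.degrees(np.arctan2(*(b-a)[1::-1]))%180)
    print("marks mid",(m+n)/2,"dist",np.linalg.norm(m-n),"ang",np.degrees(np.arctan2(*(n-m)[1::-1]))%180)
E
python3 - <<'E'
from h import *
f=lambda x,y:(225+x/10-.45,190+y/10-.45)
report([f(265,170),f(489,298)],[f(453,120),f(293,433)],"top")
for p in((340,180),(359,266)): print(ray("top",p,.063))
print("scene",ray("scene",(265,206),.11),ray("scene",(266,231),.063))
E
```

```text
wing [0.57752052 0.0649058  0.11      ] [0.55888846 0.03155383 0.11      ] len 0.03820350115342756 mid [0.56820449 0.04822982 0.11      ] ang 60.81011703337791
marks mid [0.56805039 0.0484081  0.063     ] dist 0.05607000935456874 ang 153.91056155465557
[ 0.63032194 -0.07705612  0.063     ]
[ 0.49253404 -0.1054633   0.063     ]
scene [0.56695201 0.04929975 0.11      ] [0.57210425 0.04210382 0.063     ]
```

The two views agree on a stud centre of about (0.568, 0.0483). The wing lies at about 61–62° and the marks at 154°. Next I'll work out the move.

```bash
cat >> h.py <<'E'
def plan(xyz,yang):
    from scipy.spatial.transform import Rotation as Q
    s=bot.read_state(); R=s["tcp_rot"]; y=np.radians(yang)
    Y=np.array([np.cos(y),np.sin(y),0]); Z=np.array([0,0,-1.]); T=np.c_[np.cross(Y,Z),Y,Z]
    print("t",s["time_s"],"shift",np.round(R.T@(np.array(xyz)-s["position"])*1000,1),"turn",np.round(Q.from_matrix(R.T@T).as_rotvec(degrees=True),2),"F",s["force"].round(1),"j6",s["joint_positions"][5])
E
python3 -c "
from h import *
plan((.568,.0483,.18),-28.5)"
```

```text
t 0.1 shift [ 538.8 -438.5   42.7] turn [ -0.1   -0.05 -37.62] F [-0.3  0.4 -0.1] j6 -10.228214937438816
```

```bash
python3 -m jog '[[[538,-438,42],[0,0,-37.6],0],[[538,-438,42],[0,0,-37.6],0],[[538,-438,42],[0,0,-37.6],0],[[538,-438,42],[0,0,-37.6],0],[[538,-438,42],[0,0,-37.6],0],[[538,-438,42],[0,0,-37.6],0],[[538,-438,42],[0,0,-37.6],0],[[538,-438,42],[0,0,-37.6],0],[[538,-438,42],[0,0,-37.6],0],[[538,-438,42],[0,0,-37.6],0],[[538,-438,42],[0,0,-37.6],0],[[538,-438,42],[0,0,-37.6],0]]'
python3 -c "
from h import *
plan((.568,.0483,.18),-28.5)"
```

```text
time_s: 1.1
position: [0.4797, -0.1246, 0.192]
tcp_rot: [[0.478, 0.879, -0.0], [0.879, -0.478, 0.0], [-0.0, -0.001, -1.0]]
force: [0.7, 0.1, -0.4]
opening: 0.996
t 1.1 shift [194.1  -5.   12. ] turn [-0.03  0.   -0.03] F [ 0.7  0.1 -0.4] j6 1.0300866096883246
```

```bash
python3 -m jog '[[[194,-5,12],[0,0,0],0],[[194,-5,12],[0,0,0],0],[[194,-5,12],[0,0,0],0],[[194,-5,12],[0,0,0],0],[[194,-5,12],[0,0,0],0],[[194,-5,12],[0,0,0],0],[[194,-5,12],[0,0,0],0]]'
python3 - <<'E'
from h import *
import cv2
plan((.568,.0483,.18),-28.5)
s=bot.read_state(); np.savez("p.npz",R=s["tcp_rot"],p=s["position"])
im=vision.capture("wrist"); cv2.imwrite("pics/w1.png",im[:,:,::-1])
c=vision.camera_info("wrist");M=np.eye(4);M[:3,:3]=s["tcp_rot"];M[:3,3]=s["position"]
q=np.linalg.inv(M@c["mount"])@np.array([.568,.0483,.11,1]); u=c["intrinsics"]@(q[:3]*[1,-1,-1]);u=u/u[2];print("expected px",u)
x,y=int(u[0])-75,max(0,min(int(u[1])-60,300))
print(x,y);cv2.imwrite("pics/w1c.png",cv2.resize(im[y:y+120,x:x+150,::-1],None,fx=5,fy=5,interpolation=cv2.INTER_CUBIC))
E
```

```text
time_s: 1.68
position: [0.5675, 0.0476, 0.1797]
tcp_rot: [[0.474, 0.88, -0.001], [0.88, -0.474, -0.0], [-0.001, -0.001, -1.0]]
force: [-0.2, -0.1, 0.1]
opening: 1.002
t 1.6833 shift [ 0.8  0.2 -0.3] turn [-0.06  0.05  0.18] F [-0.2 -0.1  0.1] j6 21.902667598333107
expected px [281.05681664 218.57603833   1.        ]
206 158
```

View pics/w1c.png

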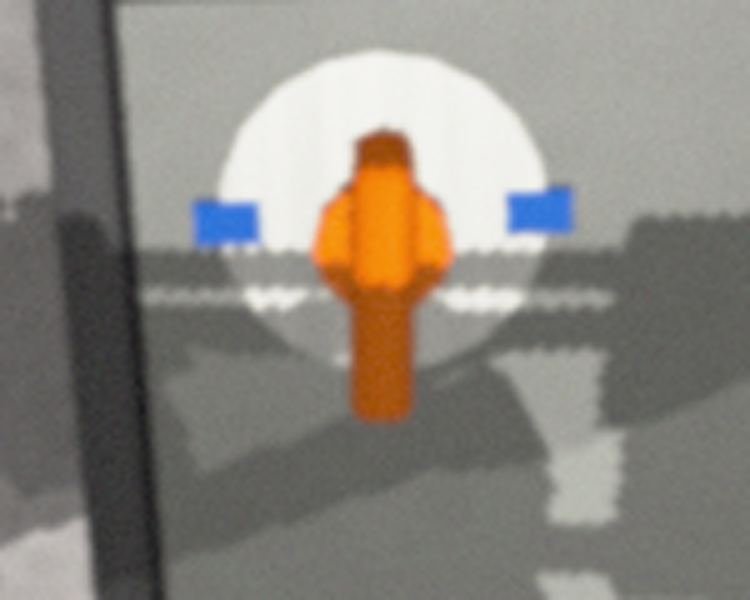

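The wrist crop shows the wing's top face upright from (384,132) to (382,418) and the marks at (226,223) and (540,211). The wing is aligned with the jaws.

```bash
python3 - <<'E'
from h import *
d=np.load("p.npz"); f=lambda x,y:(206+x/5-.4,158+y/5-.4)
report([f(384,132),f(382,418)],[f(226,223),f(540,211)],"wrist",(d["R"],d["p"]))
E
```

```text
wing [0.58160277 0.07136678 0.11      ] [0.55984977 0.03170784 0.11      ] len 0.045233000327329145 mid [0.57072627 0.05153731 0.11      ] ang 61.25514802069519
marks mid [0.56900375 0.04840485 0.063     ] dist 0.056296330813688254 ang 153.91070803644178
```

```bash
python3 -c "
from h import *
plan((.5688,.0487,.085),-28.7)"
```

```text
t 1.7333 shift [ 3.   0.7 94.8] turn [-0.07  0.07  0.27] F [ 0.1 -1.6  0. ] j6 21.900649858279742
```

```bash
python3 -m jog '[[[1.5,0.5,30],[0,0,0],0],[[1.5,0.5,60],[0,0,0],0],[[1.5,0.5,90],[0,0,0.2],0],[[1.5,0.5,94],[0,0,0.2],0],[[1.5,0.5,94],[0,0,0.2],0],[[1.5,0.5,94],[0,0,0.2],0]]'
python3 -c "
from h import *
for i in range(3):
  plan((.5688,.0487,.085),-28.7);vision.capture('top')"
```

```text
time_s: 2.23
position: [0.5691, 0.0461, 0.0871]
tcp_rot: [[0.482, 0.876, 0.001], [0.876, -0.482, -0.0], [0.0, 0.001, -1.0]]
force: [0.0, 0.7, 0.3]
opening: 1.002
t 2.2333 shift [ 2.1 -1.5  2.1] turn [ 0.04 -0.01 -0.11] F [0.  0.7 0.3] j6 22.240758732610708
t 2.2833 shift [ 1.6 -2.1  2.9] turn [ 0.14 -0.05 -0.09] F [-0.4  0.1 -0.5] j6 22.244494123222474
t 2.3333 shift [ 1.3 -2.3  3.2] turn [ 0.19 -0.07 -0.07] F [0.7 0.9 0.1] j6 22.245880325173815
```

```bash
python3 -m jog '[[[0,0,0],[0,0,0],0],[[0,0,0],[0,0,0],0],[[0,0,0],[0,0,0],0]]'
python3 -c "
from h import *
for i in range(4):
  plan((.5688,.0487,.085),-28.7);print(bot.read_state()['qvel'].round(2));vision.capture('top')"
```

```text
time_s: 2.63
position: [0.5692, 0.0473, 0.0872]
tcp_rot: [[0.48, 0.877, 0.002], [0.877, -0.48, -0.0], [0.001, 0.001, -1.0]]
force: [-0.3, -0.1, 0.6]
opening: 1.003
t 2.6333 shift [ 1.  -1.   2.2] turn [ 0.08 -0.03 -0.01] F [-0.3 -0.1  0.6] j6 22.255503135760137
[-0.02  0.4   0.27  0.03  0.01  0.04]
t 2.6833 shift [ 1.1 -0.9  1.9] turn [ 0.06 -0.02 -0.01] F [-0.6 -0.4  0.4] j6 22.254755330727644
[ 0.18  0.4   0.13  0.08 -0.11 -0.  ]
t 2.7333 shift [ 1.1 -0.7  1.7] turn [ 0.03 -0.01 -0.01] F [ 0.3 -0.6 -0.3] j6 22.2547242622528
[-0.15  0.27  0.01  0.01  0.02  0.04]
t 2.7833 shift [ 1.2 -0.7  1.6] turn [ 0.02 -0.01 -0.01] F [ 0.5  0.5 -0.4] j6 22.25432440048496
[ 0.01  0.27 -0.05 -0.13 -0.08  0.1 ]
```

```bash
python3 -m jog '[[[1,-0.5,1],[0,0,0],0],[[1,-0.5,1],[0,0,0],0],[[1,-0.5,1],[0,0,0],0.5],[[1,-0.5,1],[0,0,0],0.7],[[1,-0.5,1],[0,0,0],1],[[1,-0.5,1],[0,0,0],1],[[1,-0.5,1],[0,0,0],1],[[1,-0.5,1],[0,0,0],1],[[1,-0.5,1],[0,0,0],1],[[1,-0.5,1],[0,0,0],1]]'
python3 - <<'E'
from h import *
import cv2
plan((.5688,.0487,.085),-28.7)
im=vision.capture("wrist"); cv2.imwrite("pics/w2.png",im[:,:,::-1])
E
```

```text
time_s: 3.67
position: [0.5688, 0.0484, 0.0853]
tcp_rot: [[0.481, 0.877, 0.0], [0.877, -0.481, 0.0], [0.0, 0.0, -1.0]]
force: [-0.0, -0.3, -0.6]
opening: 0.476
t 3.6667 shift [ 0.3 -0.2  0.3] turn [ 0.   -0.   -0.02] F [-0.  -0.3 -0.6] j6 22.37072907577187
```

View pics/w2.png

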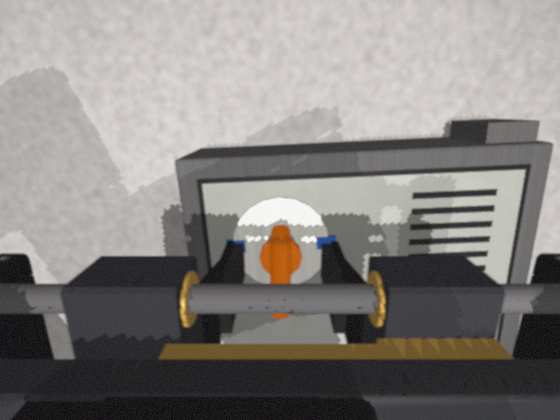

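The fingers are still closing (opening 0.48), and they straddle the wing at (281,255) evenly. I'll keep closing.

```bash
python3 -m jog '[[[0,0,0],[0,0,0],1],[[0,0,0],[0,0,0],1],[[0,0,0],[0,0,0],1],[[0,0,0],[0,0,0],1],[[0,0,0],[0,0,0],1],[[0,0,0],[0,0,0],1],[[0,0,0],[0,0,0],1],[[0,0,0],[0,0,0],1],[[0,0,0],[0,0,0],1],[[0,0,0],[0,0,0],1]]'
python3 -c "
from h import *
plan((.5688,.0487,.075),-28.7);print(bot.read_state()['opening'])"
```

```text
time_s: 4.55
position: [0.5681, 0.0488, 0.0853]
tcp_rot: [[0.481, 0.877, -0.002], [0.877, -0.481, 0.001], [-0.0, -0.002, -1.0]]
force: [-3.6, 2.6, 3.2]
opening: 0.114
t 4.55 shift [ 0.3  0.7 10.3] turn [-0.09  0.01 -0.03] F [-3.6  2.6  3.2] j6 22.371351942924576
0.11359869702548492
```

The wing is gripped, with the opening at 9.9 mm. Now I'll push straight down.

```bash
python3 -m jog '[[[0,-0.6,2],[0,0,0],1],[[0,-0.6,4],[0,0,0],1],[[0,-0.6,6],[0,0,0],1],[[0,-0.6,8],[0,0,0],1],[[0,-0.6,10],[0,0,0],1],[[0,-0.6,10],[0,0,0],1],[[0,-0.6,10],[0,0,0],1],[[0,-0.6,10],[0,0,0],1],[[0,-0.6,10],[0,0,0],1]]'
python3 -c "
from h import *
plan((.5688,.0487,.075),-28.7)"
```

```text
time_s: 5.3
position: [0.5681, 0.0488, 0.0761]
tcp_rot: [[0.481, 0.877, -0.0], [0.877, -0.481, 0.0], [-0.0, -0.0, -1.0]]
force: [-4.1, 2.5, 9.6]
opening: 0.113
t 5.3 shift [0.3 0.7 1.1] turn [-0.01  0.   -0.02] F [-4.1  2.5  9.6] j6 22.3945558066912
```

```bash
python3 -m jog '[[[0,-0.6,1],[0,0,0],1],[[0,-0.6,2],[0,0,0],1],[[0,-0.6,2],[0,0,0],1],[[0,-0.6,2],[0,0,0],1]]'
python3 -m jog '[[[0,0,0],[0,0,3],1],[[0,0,0],[0,0,6],1],[[0,0,0],[0,0,10],1],[[0,0,0],[0,0,14],1],[[0,0,0],[0,0,18],1],[[0,0,0],[0,0,22],1],[[0,0,0],[0,0,22],1],[[0,0,0],[0,0,22],1]]'
python3 -c "
from h import *
plan((.5688,.0487,.075),-28.7);print(bot.read_state()['moment'])"
```

```text
time_s: 5.63
position: [0.568, 0.0488, 0.0752]
tcp_rot: [[0.48, 0.877, 0.001], [0.877, -0.48, -0.0], [0.0, 0.001, -1.0]]
force: [-5.5, 0.5, 14.4]
opening: 0.11
time_s: 6.3
position: [0.5683, 0.0486, 0.0752]
tcp_rot: [[0.774, 0.633, 0.002], [0.633, -0.774, -0.001], [0.001, 0.002, -1.0]]
force: [-4.5, 0.9, 14.6]
opening: 0.112
t 6.3 shift [0.5 0.3 0.2] turn [ 9.000e-02 -2.000e-02 -2.201e+01] F [-4.5  0.9 14.6] j6 44.42745821127425
[ 0.20986577  0.90916635 -0.05047535]
```

At 14 N it is on the bottom stop, and it turns freely (moment 0.05 N m). I'll continue the turn.

```bash
python3 -m jog '[[[0,0,0],[0,0,6],1],[[0,0,0],[0,0,12],1],[[0,0,0],[0,0,18],1],[[0,0,0],[0,0,24],1],[[0,0,0],[0,0,30],1],[[0,0,0],[0,0,36],1],[[0,0,0],[0,0,42],1],[[0,0,0],[0,0,47],1],[[0,0,0],[0,0,52],1],[[0,0,0],[0,0,57],1],[[0,0,0],[0,0,61],1],[[0,0,0],[0,0,61],1]]'
python3 -m jog '[[[0,0,0],[0,0,2],1],[[0,0,0],[0,0,4],1],[[0,0,0],[0,0,4.5],1],[[0,0,0],[0,0,4.5],1],[[0,0,0],[0,0,4.5],1]]'
python3 -c "
from h import *
plan((.5688,.0487,.075),-118.7);print(bot.read_state()['moment'])"
```

```text
time_s: 7.3
position: [0.5683, 0.048, 0.0752]
tcp_rot: [[0.928, -0.371, 0.002], [-0.371, -0.928, -0.002], [0.002, 0.001, -1.0]]
force: [-4.8, -1.1, 14.5]
opening: 0.111
time_s: 7.72
position: [0.5683, 0.048, 0.0752]
tcp_rot: [[0.898, -0.441, 0.002], [-0.441, -0.898, -0.002], [0.002, 0.001, -1.0]]
force: [-4.1, -1.6, 14.0]
opening: 0.115
t 7.7167 shift [ 0.1 -0.8  0.2] turn [ 0.05 -0.13  2.54] F [-4.1 -1.6 14. ] j6 109.90707024083126
[-0.099153    1.04500392  0.01990726]
```

```bash
python3 -m jog '[[[0,0,0],[0,0,1],1],[[0,0,0],[0,0,2],1],[[0,0,0],[0,0,2],1],[[0,0,0],[0,0,2],1]]'
python3 -c "
from h import *
plan((.5688,.0487,.075),-118.7);print(bot.read_state()['moment'])"
```

```text
time_s: 8.05
position: [0.5683, 0.0479, 0.0752]
tcp_rot: [[0.883, -0.47, 0.002], [-0.47, -0.883, -0.002], [0.003, 0.001, -1.0]]
force: [-4.2, -1.1, 14.1]
opening: 0.111
t 8.05 shift [ 0.1 -0.9  0.2] turn [ 0.08 -0.15  0.67] F [-4.2 -1.1 14.1] j6 111.82967183178468
[-0.03775025  1.00467278  0.419083  ]
```

The moment has jumped to 0.42 N m, so it is at the hard stop. I'll relax the twist, ease the push and open.

```bash
python3 -m jog '[[[0,0,0],[0,0,-1],1],[[0,0,-1],[0,0,-1],1],[[0,0,-2],[0,0,-1],1],[[0,0,-2],[0,0,-1],1],[[0,0,-2],[0,0,-1],0],[[0,0,-2],[0,0,-1],0],[[0,0,-2],[0,0,-1],0],[[0,0,-2],[0,0,-1],0],[[0,0,-2],[0,0,-1],0],[[0,0,-2],[0,0,-1],0],[[0,0,-2],[0,0,-1],0],[[0,0,-2],[0,0,-1],0]]'
python3 -m jog '[[[0,0,0],[0,0,0],0],[[0,0,0],[0,0,0],0],[[0,0,0],[0,0,0],0],[[0,0,0],[0,0,0],0],[[0,0,0],[0,0,0],0],[[0,0,0],[0,0,0],0],[[0,0,0],[0,0,0],0],[[0,0,0],[0,0,0],0]]'
```

```text
time_s: 9.05
position: [0.5674, 0.0489, 0.0749]
tcp_rot: [[0.889, -0.457, -0.001], [-0.457, -0.889, -0.0], [-0.001, 0.0, -1.0]]
force: [-0.2, 0.2, -0.3]
opening: 0.632
time_s: 9.72
position: [0.5678, 0.049, 0.0754]
tcp_rot: [[0.889, -0.457, 0.0], [-0.457, -0.889, -0.0], [0.0, 0.0, -1.0]]
force: [0.4, -0.2, 0.1]
opening: 1.001
```

```bash
python3 -m jog '[[[0,0,-20],[0,0,0],0],[[0,0,-50],[0,0,0],0],[[0,0,-80],[0,0,0],0],[[0,0,-110],[0,0,0],0],[[0,0,-130],[0,0,0],0],[[-35,-35,-130],[0,0,0],0],[[-60,-70,-130],[0,0,0],0],[[-80,-105,-130],[0,0,0],0],[[-100,-140,-130],[0,0,0],0],[[-110,-180,-130],[0,0,0],0],[[-110,-200,-130],[0,0,0],0],[[-110,-200,-130],[0,0,0],0]]'
python3 - <<'E'
from h import *
import cv2
im=vision.capture("top")[:,:,::-1]; sc=vision.capture("scene")[:,:,::-1]
a=cv2.resize(im[120:300,210:430],(660,540),interpolation=cv2.INTER_CUBIC)
cv2.imwrite("pics/t2.png",a);cv2.imwrite("pics/s2.png",cv2.resize(sc[190:340,110:360],(750,450),interpolation=cv2.INTER_CUBIC))
E
```

```text
time_s: 10.72
position: [0.5628, 0.2824, 0.2056]
tcp_rot: [[0.892, -0.453, 0.004], [-0.453, -0.892, 0.003], [0.002, -0.004, -1.0]]
force: [0.7, -0.3, 0.4]
opening: 0.998
```

View pics/t2.png

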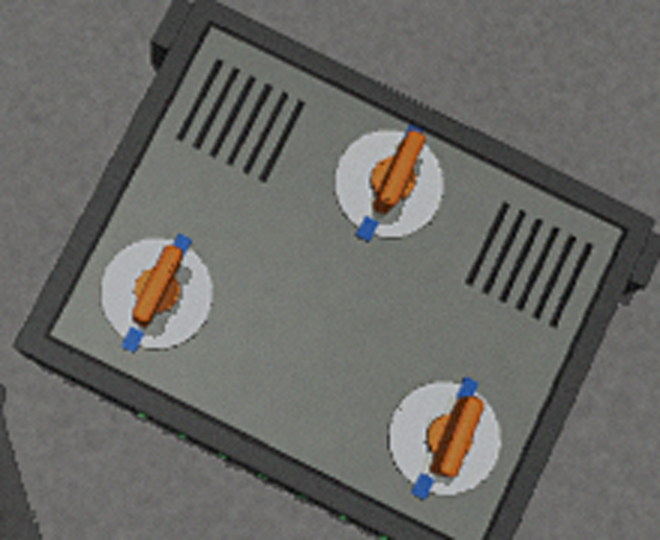

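View pics/s2.png

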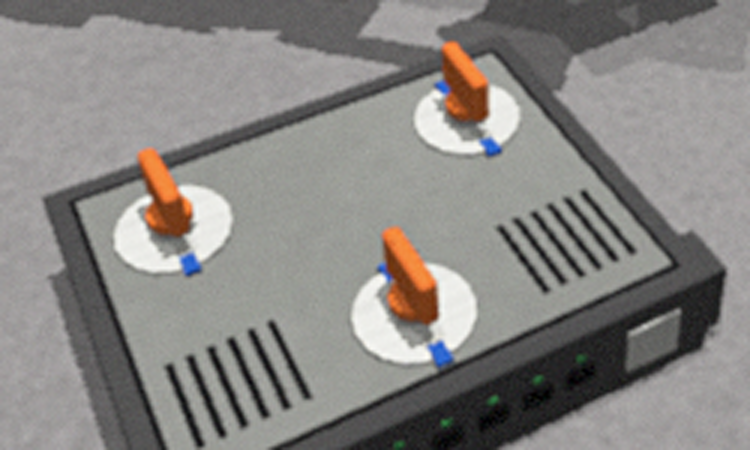

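The left stud's wing, from (177,248) to (140,322), now points at its marks at (182,242) and (133,340). It stands as low as the other two, which are unchanged, and the arm is clear.

```bash
python3 -c "
from rig import bot
s=bot.read_state();print(s['time_s'],s['force']);print(bot.hand_in())"
```

```text
10.8167 [ 0.34402123 -0.49956318  0.32781147]
the job is handed in; nothing more can be done
None
```

The unlocked stud is now locked, and I handed the job in at 10.8 s. I gripped its wing and pushed it down about 10 mm to its bottom stop, where the wrist read about 14 N. Then I turned it clockwise about 89° until the turning moment rose from about 0.02 to 0.42 N m at the hard stop. After that I eased off, let go and moved the arm clear.

- **Position:** the last top and scene pictures show its wing pointing at the blue marks and standing as low as the other two studs.
- **Other studs:** both still look locked and unmoved.
- **Contact:** the wrist force reads near zero, so the robot is touching nothing.
- **Off-nominal:** while I held the stud there was a steady side force of about 4–5 N, which a small sideways correction did not remove. It went away on release. No check failed.

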